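# Feel along the vein of a practice arm

## Task

Feel out the thick dark-blue vein on the forearm practice pad as you would before drawing blood: touch it lightly with the fingertips at its end by the narrow wrist, then run them along the vein, following its curve without lifting off, to its far end by the broad elbow. Finish there with the fingertips still resting lightly on the vein: the program ends while holding that touch. Do not press hard, do not grip, lift or shift the pad, and leave everything around it where it is.

Things in the scene. Friction and masses are not known exactly. Their poses are not given: they have to be found in the camera images.
- forearm_pad: Loose forearm practice pad, 1.2 kg: flat skin-coloured rubber slab, top 42 mm above the table, on a white base 16 mm high and 6 mm wider all round. From above a rounded taper, 219 mm long, 76 mm wide at the wrist end, 116 mm at the elbow end. Origin at table height; x runs along the pad from the wrist end (slab ends at x = -106 mm) to the elbow end (+113 mm), y across, z up.
- skin (a joint): How far the whole soft slab is sunk straight down under a touch (m), 0 untouched. It gives about 2 mm per newton beyond the first 0.4 N, at most 12 mm (6.5 N), and comes back when let go; pressed beyond that it is hard.
- vein: The thick dark-blue vein: raised rounded ridge on the slab, 9 mm wide, crest 3 mm proud of it (45 mm above the table). One S from wrist end to elbow end, bowing 18 mm to the pad's +y in the first half, 18 mm to -y in the second. The two thin grey-lilac lines beside it are other veins, 1 mm proud, look only. Origin and axes as the pad's; it sinks with the slab.
- vein_0 (a point): Point on the crest of the thick vein, its wrist end, where the tracing starts: x = -75 mm, y = 0 mm in the pad's frame, 45 mm above the table (axes as the pad's).
- vein_1 (a point): Point on the crest of the thick vein, 1/6 of the way along: x = -49 mm, y = 15.6 mm in the pad's frame, 45 mm above the table (axes as the pad's).
- vein_2 (a point): Point on the crest of the thick vein, 2/6 of the way along: x = -23 mm, y = 15.6 mm in the pad's frame, 45 mm above the table (axes as the pad's).
- vein_3 (a point): Point on the crest of the thick vein, 3/6 of the way along: x = 3 mm, y = 0 mm in the pad's frame, 45 mm above the table (axes as the pad's).
- vein_4 (a point): Point on the crest of the thick vein, 4/6 of the way along: x = 29 mm, y = -15.6 mm in the pad's frame, 45 mm above the table (axes as the pad's).
- vein_5 (a point): Point on the crest of the thick vein, 5/6 of the way along: x = 55 mm, y = -15.6 mm in the pad's frame, 45 mm above the table (axes as the pad's).
- vein_6 (a point): Point on the crest of the thick vein, its elbow end, where the tracing finishes: x = 81 mm, y = 0 mm in the pad's frame, 45 mm above the table (axes as the pad's).
- tape_roll: Bystander near the pad, loose: roll of white paper tape lying flat, 54 mm across, 24 mm high; origin at its underside's centre.
- wipes_box: Bystander near the pad, loose: small white and blue box of wipes, 70 x 50 x 34 mm (a wipe stands 8 mm out of its top); origin at its underside's centre.
- marker_pen: Bystander near the pad, loose: white marker pen with a purple cap, lying, 125 mm long along its x, 16 mm high; origin at its underside near the middle.
- tube_rack: Bystander, loose: black rack, 188 x 100 mm, of capped blood tubes (pink, gold, blue, navy and purple caps), 98 mm high; origin at its underside's centre.
- swab_jar: Bystander, loose: clear jar with steel lid, 84 mm across, 105 mm high; origin at its underside's centre.
- steel_bowl: Bystander, loose: steel bowl, 110 mm across, 45 mm high; origin at its underside's centre.
- sanitiser: Bystander, loose: pale bottle with a blue pump head, 64 mm across, 160 mm high; origin at its underside's centre.

How it is judged:
On the way, in this order (a step that is already met when the one before it is completed fails the run):
1. fingertips lightly on the thick vein at its wrist end (horizontal distance between the grasp point and vein_0 below 0.011 m and contact force between the fingers and vein above 0.25 N), for 0.1 s.
2. fingertips on the vein 1/6 of the way to the elbow end (horizontal distance between the grasp point and vein_1 below 0.011 m and contact force between the fingers and vein above 0.25 N), for 0.1 s.
3. fingertips on the vein 2/6 of the way to the elbow end (horizontal distance between the grasp point and vein_2 below 0.011 m and contact force between the fingers and vein above 0.25 N), for 0.1 s.
4. fingertips on the vein 3/6 of the way to the elbow end (horizontal distance between the grasp point and vein_3 below 0.011 m and contact force between the fingers and vein above 0.25 N), for 0.1 s.
5. fingertips on the vein 4/6 of the way to the elbow end (horizontal distance between the grasp point and vein_4 below 0.011 m and contact force between the fingers and vein above 0.25 N), for 0.1 s.
6. fingertips on the vein 5/6 of the way to the elbow end (horizontal distance between the grasp point and vein_5 below 0.011 m and contact force between the fingers and vein above 0.25 N), for 0.1 s.
7. fingertips on the vein at its elbow end (horizontal distance between the grasp point and vein_6 below 0.011 m and contact force between the fingers and vein above 0.25 N), for 0.1 s.
At the end, for the whole second after the job is handed in: The fingertips still rest on the vein at its elbow end (grasp point within 11 mm of the end point seen from above, touch between 0.25 and 8 N), the pad lies flat within 15 mm of where it was, and no bystander has moved 20 mm (all of step 7 and contact force between the fingers and vein below 8 N and distance of forearm_pad from where it was at the start of the episode below 0.015 m and angle between forearm_pad's own z axis and vertical below 0.05 rad and distance of each of tape_roll, wipes_box, marker_pen, tube_rack, swab_jar, steel_bowl, sanitiser from where it was at the start of the episode below 0.02 m); the arm keeps its last pose, push and grip.
It fails at once if the pad pressed hard (over 10 N) (contact force between the fingers and forearm_pad above 10 N).
It fails at once if fingertips lifted off over the middle of the vein (in the air about 10 to 25 mm above it) ((horizontal distance between the grasp point and vein_1 below 0.008 m and z of the grasp point in the frame of vein_1 between 0.029 and 0.045 m and contact force between the fingers and forearm_pad below 0.02 N) or (horizontal distance between the grasp point and vein_2 below 0.008 m and z of the grasp point in the frame of vein_2 between 0.029 and 0.045 m and contact force between the fingers and forearm_pad below 0.02 N) or (horizontal distance between the grasp point and vein_3 below 0.008 m and z of the grasp point in the frame of vein_3 between 0.029 and 0.045 m and contact force between the fingers and forearm_pad below 0.02 N) or (horizontal distance between the grasp point and vein_4 below 0.008 m and z of the grasp point in the frame of vein_4 between 0.029 and 0.045 m and contact force between the fingers and forearm_pad below 0.02 N) or (horizontal distance between the grasp point and vein_5 below 0.008 m and z of the grasp point in the frame of vein_5 between 0.029 and 0.045 m and contact force between the fingers and forearm_pad below 0.02 N)).
It fails at once if the pad shifted, lifted or tipped (15 mm or 0.1 rad) (distance of forearm_pad from where it was at the start of the episode above 0.015 m or angle between forearm_pad's own z axis and vertical above 0.1 rad).
It fails at once if a bystander moved 20 mm or more (distance of any of tape_roll, wipes_box, marker_pen, tube_rack, swab_jar, steel_bowl, sanitiser from where it was at the start of the episode above 0.02 m).
It also fails if it takes over 48 s, if anything falls off the work surface, if the arm or the gripper's body presses on something with over 40 N, if the wrist force passes 120 N, or if a joint passes its speed limit or range.

## Robot

A 6-joint arm with a two-finger parallel gripper is mounted at the origin on the work surface. World frame = base frame: x ahead of the robot, y to its left, z up, the work surface at z = 0. Lengths are in m, angles in rad, forces in N, time in s.
With the tool pointing down it reaches from about 0.325 to 0.775 m from the base axis. Payload 5.5 kg.
Tool frame: the origin (TCP) lies between the finger pads; the fingertips stand 11 mm ahead of it and the grasp point (between the pads) lies 8 mm behind it (robot.tcp_to_tips is the distance from the TCP to the fingertips, in m); z points along the fingers, y is the line along which they close (so a half turn about z gives the same grasp; the last joint's range is limited). The gripper opens to 85 mm and grips with 20 to 120 N. Pads are 22 mm wide; open, the fingers measure 114 mm over their backs; the gripper's body (76 mm by 85 mm) begins 54 mm behind the grasp point. The pads swing forward as they close: fully open they stand 13 mm farther back than shut.
Start: joints at [-1.339, 0.091, 1.231, -0, 1.82, -0.057], TCP at [0.171, -0.575, 0.242] pointing down, gripper open.
Joint ranges: [-2.87, 2.87], [-0.86, 2.18], [0.17, 2.46], [-1.51, 4.65], [0.06, 2.69], [-2.65, 2.65]. Speed limits (rad/s): [2.57, 2.57, 3.01, 3.14, 3.14, 3.14].

## Interface

Orientations are given as [roll, pitch, yaw] about the fixed x, y, z axes, in that order (R = Rz(yaw) Ry(pitch) Rx(roll)).
In Python, from bench import robot, cams, job gives the robot as it stands.
- The arm moves only by the shell command python3 -m creep 'ROWS' [OPENING] [FORCE]. ROWS is JSON, a list of rows, each an object of numbers: "tx", "ty", "tz": the shift along the tool's x, y, z in mm; "turn": the turn about the tool's z in rad. A call has 1 to 10 rows; each row shifts and turns the commanded pose from where the row before left it, along the tool's axes as they then stand; what a row does not reach is not made up. A row lasts 1/12 s, in which the tool goes at most 41.7 mm and 7.16 degrees, less where a joint would pass 70% of its speed; a pose out of reach is approached as far as the arm can. A call with a gripper value outside its range is refused whole. OPENING is the finger opening in mm, from 0 to 85.4, set as the call begins (- or left out, the last holds). The fingers move at their own pace and stop on an object; FORCE is the grip in N (left out, the last holds). Time passes only in rows, so rows that do not move let the fingers close. It gives the time, the measured TCP pose, the force, the opening and the grip force at its end, in the units of the state.
- robot.read_state(): the state, without advancing time (a new reading comes with each control period).
- cams.read_camera(name): name is "scene" or "top"; returns (picture, depth): 400x640x3 uint8, blue, green, red; 400x640 float32, m along the optical axis (not along the pixel's ray), 0 where there is no reading.
- cams.get_calibration(name): a dict with "fx", "fy", "cx", "cy" (pixels), "view" (4x4, takes a point from world to camera coordinates). Camera axes: x right, y up, looking along -z (the intrinsics and any distortion apply to the point x, -y, -z); pixel columns grow to the right and rows downward; lengths in m; the calibration is good to about 2 mm. A picture is of the moment at which its call begins. get_calibration takes no time and is no camera call.
- job.hand_in(): hands the job in; it is judged then, once.
The state is a dict: "clock": time; "q": joint angles; "qd": joint speeds; "tau": joint torques, N m; "ee_pos": TCP position; "orientation": TCP orientation; "wrist_force": force on the tool from outside, world axes, zero at the start; "moment": the same for the moment, N m; "opening": opening from 0.0 (shut) to 1.0 (fully open); "grasp_force": force on a finger pad.
Only numpy, scipy, OpenCV 4.12 (cv2) and the standard library are available. Lean on these libraries where they do the work, as an engineer would, in place of code of your own. Each camera call takes 0.05 s, during which the arm holds its last target. There are 200 camera calls.

## Working session

There is one attempt and no reset: what is moved stays moved. The work goes in short steps, Python scripts to look and compute and a shell command to move; the robot and the scene stay as the last step left them, time stands still between calls to the robot, and variables do not carry over. Pictures are saved under pics/ and viewed, at most 10 in all, crops included, and the job is handed in when it is done.

```bash
mkdir -p pics; ls; python3 - <<'E'
from bench import robot,cams
import cv2
for n in("top","scene"):
    im,d=cams.read_camera(n); cv2.imwrite(f"pics/{n}0.png",im)
    import numpy as np; np.save(f"{n}0.npy",d)
    print(n,cams.get_calibration(n))
print(robot.read_state(),robot.tcp_to_tips)
E
```

```text
pics
top {'fx': 452.44783165987013, 'fy': 452.44783165987013, 'cx': 313.23471447781355, 'cy': 209.33972371094524, 'view': array([[-6.03520186e-03, -9.99981773e-01,  1.71132726e-04,
        -1.70177174e-02],
       [ 9.96203403e-01, -5.99753518e-03,  8.68493453e-02,
        -4.90982920e-01],
       [-8.68467360e-02,  6.94636335e-04,  9.96221442e-01,
        -1.07743790e+00],
       [ 0.00000000e+00,  0.00000000e+00,  0.00000000e+00,
         1.00000000e+00]])}
scene {'fx': 515.4566941498563, 'fy': 515.4566941498563, 'cx': 317.58187165281964, 'cy': 197.9759729679637, 'view': array([[ 0.02932788,  0.99954547,  0.00698067,  0.02031324],
       [-0.86503142,  0.02188049,  0.50124034,  0.39558711],
       [ 0.50085977, -0.02073882,  0.86527995, -1.9372929 ],
       [ 0.        ,  0.        ,  0.        ,  1.        ]])}
{'clock': 0.1, 'q': array([-1.33873039e+00,  9.17768844e-02,  1.23179746e+00,  2.03550999e-05,
        1.81981536e+00, -5.67122155e-02]), 'qd': array([-0.00030159, -0.00202981, -0.00296142, -0.00112101, -0.00068471,
        0.0010607 ]), 'tau': array([ 3.39583486e-03, -4.60216177e+01, -4.19218075e+01, -1.19315152e-05,
        1.06065292e-02, -1.40540388e-05]), 'ee_pos': array([ 0.17080918, -0.57491487,  0.24124987]), 'orientation': array([-3.13979961e+00, -1.21564348e-04,  2.88783045e-01]), 'wrist_force': array([0.52859925, 0.39095232, 0.1856495 ]), 'moment': array([-0.03373624,  0.01335356, -0.00221841]), 'grasp_force': 0.0, 'opening': 1.001595585385157} 0.011
```

View pics/top0.png

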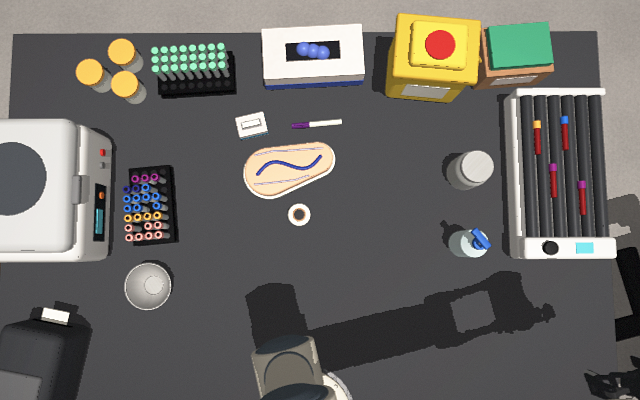

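View pics/scene0.png

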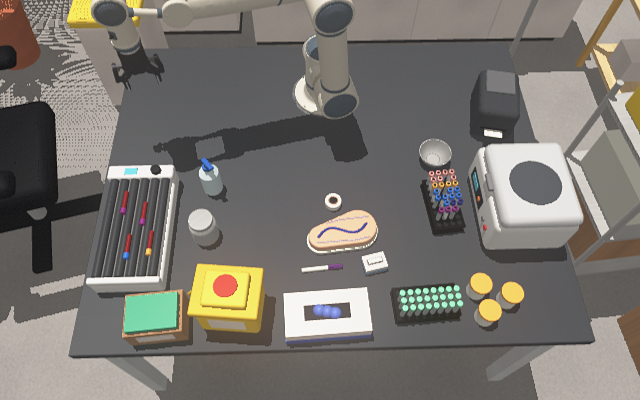

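The top view shows the pad at about (290,168), with the dark-blue vein running from (258,174) to (321,156). The tape is at (299,214), the wipes box at (252,125) and the pen at (317,124). Next I'll measure the vein and find which end is broad.

```bash
cat > h.py <<'E'
import numpy as np,cv2
from bench import robot,cams
def ray(n,uv,z):
    c=cams.get_calibration(n);V=c["view"];R,t=V[:3,:3],V[:3,3]
    uv=np.atleast_2d(uv).astype(float)
    d=np.c_[(uv[:,0]-c["cx"])/c["fx"],-(uv[:,1]-c["cy"])/c["fy"],-np.ones(len(uv))]@R
    o=-R.T@t
    return o+d*((z-o[2])/d[:,2])[:,None]
E
cat > m.py <<'E'
from h import *
for n,(x0,y0,x1,y1) in dict(top=(235,135,345,205),scene=(300,200,385,258)).items():
    im=cv2.imread(f"pics/{n}0.png");hsv=cv2.cvtColor(im,cv2.COLOR_BGR2HSV)
    roi=np.zeros(im.shape[:2],np.uint8);roi[y0:y1,x0:x1]=255
    v=cv2.inRange(hsv,(105,110,40),(130,255,200))&roi
    skin=cv2.inRange(hsv,(3,35,130),(25,200,255))&roi
    cs,_=cv2.findContours(skin|v,0,1);c=max(cs,key=cv2.contourArea)
    k,l,s,_=cv2.connectedComponentsWithStats(v);i=1+np.argmax(s[1:,4]);ys,xs=np.where(l==i)
    P=ray(n,np.c_[xs,ys],.045)[:,:2];S=ray(n,c[:,0],.042)[:,:2]
    m=S.mean(0); ax=np.linalg.svd(P-P.mean(0))[2][0]
    if ax[1]>0: ax=-ax
    nr=np.array([-ax[1],ax[0]])
    r=cv2.minAreaRect((S*1000).astype(np.float32));print(n,"rect",r,"vein px",s[i])
    a=(S-P.mean(0))@ax;b=(S-P.mean(0))@nr
    for q in(-70,-40,0,40,70):
        w=b[abs(a*1000-q)<8];print(" width at",q,round(1000*(w.max()-w.min())))
    va=(P-P.mean(0))@ax;vb=(P-P.mean(0))@nr
    print(" mean",P.mean(0),"ax",ax,"vein ext",va.min(),va.max(),"skin ext",a.min(),a.max())
    for q in range(-80,90,13):
        w=abs(va*1000-q)<5
        if w.any(): print(q,(vb[w].mean()*1000).round(1),end="; ")
    print()
E
python3 m.py
```

```text
top rect ((587.2459106445312, 37.672264099121094), (118.09138488769531, 214.5259246826172), 6.479923248291016) vein px [256 155  66  20 171]
 width at -70 113
 width at -40 118
 width at 0 107
 width at 40 93
 width at 70 83
 mean [0.59728381 0.03811264] ax [ 0.09919704 -0.99506781] vein ext -0.07998431597256692 0.07908894402435632 skin ext -0.10782931664643856 0.10634031492517193
-80 -13.2; -67 -4.8; -54 6.3; -41 10.5; -28 10.1; -15 6.2; -2 0.2; 11 -5.9; 24 -8.8; 37 -10.4; 50 -8.9; 63 0.1; 76 11.0; 
scene rect ((596.2200317382812, 38.237083435058594), (127.96884155273438, 218.24057006835938), 7.338604927062988) vein px [318 223  49  14  78]
 width at -70 123
 width at -40 127
 width at 0 117
 width at 40 103
 width at 70 90
 mean [0.59711727 0.03800055] ax [ 0.08318134 -0.99653443] vein ext -0.07734857150462547 0.07694184721124131 skin ext -0.10903719949339849 0.10814581264769407
-80 -12.3; -67 -4.1; -54 5.4; -41 10.2; -28 10.8; -15 6.2; -2 1.4; 11 -4.3; 24 -9.0; 37 -9.7; 50 -6.8; 63 3.0; 76 13.5;
```

```bash
cat > fit.py <<'E'
from h import *
def vein(n,im,box):
    x0,y0,x1,y1=box
    hsv=cv2.cvtColor(im,cv2.COLOR_BGR2HSV);roi=np.zeros(im.shape[:2],np.uint8);roi[y0:y1,x0:x1]=255
    v=cv2.inRange(hsv,(105,110,40),(130,255,200))&roi
    k,l,s,_=cv2.connectedComponentsWithStats(v);ys,xs=np.where(l==1+np.argmax(s[1:,4]))
    P=ray(n,np.c_[xs,ys],.045)[:,:2]*1000
    th=1.82;o=P.mean(0)
    for _ in range(6):   # ends fix x, linear regression against the given sine fixes y and yaw
        R=np.array([[np.cos(th),-np.sin(th)],[np.sin(th),np.cos(th)]])
        L=(P-o)@R
        sx=(L[:,0].min()+L[:,0].max())/2-3; o=o+R@[sx,0]; L=(P-o)@R
        s,c=np.polyfit(L[:,0],L[:,1]-18*np.sin(2*np.pi*(L[:,0]+75)/156),1)
        o=o+R@[0,c]; th+=np.arctan(s)
    L=(P-o)@R;res=L[:,1]-18*np.sin(2*np.pi*(L[:,0]+75)/156)
    return o,th,R,(L[:,0].min(),L[:,0].max(),res.std())
V=np.array([[-75,0],[-49,15.6],[-23,15.6],[3,0],[29,-15.6],[55,-15.6],[81,0]])
if __name__=="__main__":
    T=[]
    for n,b in dict(top=(235,135,345,205),scene=(300,200,385,258)).items():
        o,th,R,q=vein(n,cv2.imread(f"pics/{n}0.png"),b);print(n,o.round(1),round(th,3),np.round(q,1));T.append(o+V@R.T)
    W=np.mean(T,0);np.save("W.npy",W);print(W.round(1).tolist(),np.abs(T[0]-T[1]).max())
    e=robot.read_state();p=e["ee_pos"][:2]*1000;y=e["orientation"][2]
    A=np.array([[np.cos(y),np.sin(y)],[np.sin(y),-np.cos(y)]])
    print("to start tx,ty",A@(W[0]-p)); print("steps",(np.diff(W,axis=0)@A.T).round(1).tolist())
E
python3 fit.py
```

```text
top [597.7  35.6] 1.846 [-77.5  83.5   2.1]
scene [598.5  35.5] 1.846 [-75.4  81.4   1.6]
[[618.5, -36.7], [596.4, -15.9], [589.3, 9.1], [597.3, 38.4], [605.2, 67.7], [598.1, 92.7], [576.1, 113.5]] 0.912130414195417
to start tx,ty [ 582.43157058 -388.47885423]
steps [[-15.3, -26.2], [0.3, -26.0], [15.9, -25.8], [15.9, -25.8], [0.3, -26.0], [-15.3, -26.2]]
```

```bash
python3 -m creep '[{"tx":28,"ty":-19},{"tx":28,"ty":-19},{"tx":28,"ty":-19},{"tx":28,"ty":-19},{"tx":28,"ty":-19},{"tx":28,"ty":-19},{"tx":28,"ty":-19},{"tx":28,"ty":-19},{"tx":28,"ty":-19},{"tx":28,"ty":-19}]' 0 20
cat > go.py <<'E'
from h import *
W=np.load("W.npy");e=robot.read_state();p=e["ee_pos"]*1000;y=e["orientation"][2]
A=np.array([[np.cos(y),np.sin(y)],[np.sin(y),-np.cos(y)]])
print("t",round(e["clock"],2),"p",p.round(1),"rpy",e["orientation"].round(3),"F",e["wrist_force"].round(2),"grip",e["opening"],e["grasp_force"])
print(((W-p[:2])@A.T).round(1).tolist())
E
python3 go.py
```

```text
t 0.1 p [ 170.8 -574.9  241.2] rpy [-3.14  -0.     0.289] F [0.53 0.39 0.19] grip 1.001595585385157 0.0
[[582.4, -388.5], [567.2, -414.7], [567.5, -440.7], [583.5, -466.5], [599.4, -492.3], [599.8, -518.3], [584.5, -544.5]]$[0]: bad value
```

```bash
python3 -m creep '[{"tx":28,"ty":-19,"tz":0,"turn":0},{"tx":28,"ty":-19,"tz":0,"turn":0}]' 0 20; python3 -m creep --help | head -20;  python3 go.py
```

```text
clock: 0.27
ee_pos: [0.2131, -0.5227, 0.2407]
orientation: [-3.139, 0.0, 0.286]
wrist_force: [0.2, 0.2, 0.0]
opening: 0.744
grasp_force: 0.0
t 0.27 p [ 213.1 -522.7  240.7] rpy [-3.139  0.     0.286] F [0.24 0.21 0.02] grip 0.7436506936588155 0.0
[[525.9, -352.0], [510.6, -378.2], [510.9, -404.2], [526.7, -430.0], [542.6, -455.9], [542.9, -481.9], [527.5, -508.0]]invalid input: not JSON, or not a number
```

All four keys are needed in each row.

```bash
python3 -m creep '[{"tx":28,"ty":-19,"tz":0,"turn":0},{"tx":28,"ty":-19,"tz":0,"turn":0},{"tx":28,"ty":-19,"tz":0,"turn":0},{"tx":28,"ty":-19,"tz":0,"turn":0},{"tx":28,"ty":-19,"tz":0,"turn":0},{"tx":28,"ty":-19,"tz":0,"turn":0},{"tx":28,"ty":-19,"tz":0,"turn":0},{"tx":28,"ty":-19,"tz":0,"turn":0},{"tx":28,"ty":-19,"tz":0,"turn":0},{"tx":28,"ty":-19,"tz":0,"turn":0}]' 0 20;  python3 go.py
```

```text
clock: 1.1
ee_pos: [0.4287, -0.2594, 0.2419]
orientation: [-3.141, 0.0, 0.289]
wrist_force: [0.9, -0.3, 0.3]
opening: 0.003
grasp_force: 0.0
t 1.1 p [ 428.7 -259.4  241.9] rpy [-3.141  0.     0.289] F [ 0.91 -0.32  0.3 ] grip 0.0026630287318597746 0.0
[[245.4, -159.4], [230.1, -185.6], [230.5, -211.6], [246.4, -237.4], [262.4, -263.2], [262.7, -289.2], [247.5, -315.4]]
```

```bash
python3 -m creep '[{"tx":28,"ty":-18,"tz":0,"turn":0},{"tx":28,"ty":-18,"tz":0,"turn":0},{"tx":28,"ty":-18,"tz":0,"turn":0},{"tx":28,"ty":-18,"tz":0,"turn":0},{"tx":28,"ty":-18,"tz":0,"turn":0},{"tx":28,"ty":-18,"tz":0,"turn":0},{"tx":28,"ty":-18,"tz":0,"turn":0},{"tx":28,"ty":-18,"tz":0,"turn":0},{"tx":0,"ty":0,"tz":0,"turn":0},{"tx":0,"ty":0,"tz":0,"turn":0}]' 0 20;  python3 go.py
```

```text
clock: 1.93
ee_pos: [0.6022, -0.0575, 0.2408]
orientation: [-3.141, 0.002, 0.292]
wrist_force: [0.4, 0.5, -0.6]
opening: -0.001
grasp_force: 0.0
t 1.93 p [602.2 -57.5 240.8] rpy [-3.141e+00  2.000e-03  2.920e-01] F [ 0.44  0.48 -0.59] grip -0.0014731070144680248 0.0
[[21.6, -15.3], [6.4, -41.6], [6.9, -67.6], [22.9, -93.3], [38.9, -119.1], [39.3, -145.1], [24.1, -171.3]]
```

```bash
python3 -m creep '[{"tx":22,"ty":-15,"tz":0,"turn":0},{"tx":0,"ty":0,"tz":20,"turn":0},{"tx":0,"ty":0,"tz":20,"turn":0},{"tx":0,"ty":0,"tz":20,"turn":0},{"tx":0,"ty":0,"tz":20,"turn":0},{"tx":0,"ty":0,"tz":20,"turn":0},{"tx":0,"ty":0,"tz":20,"turn":0},{"tx":0,"ty":0,"tz":20,"turn":0},{"tx":0,"ty":0,"tz":10,"turn":0},{"tx":0,"ty":0,"tz":0,"turn":0}]' 0 20;  python3 -m creep '[{"tx":0,"ty":0,"tz":0,"turn":0},{"tx":0,"ty":0,"tz":0,"turn":0}]'; python3 go.py; python3 - <<'E'
from h import *
im,_=cams.read_camera("top");cv2.imwrite("pics/top1.png",cv2.resize(im[120:220,220:380],None,fx=4,fy=4,interpolation=2))
im,_=cams.read_camera("scene");cv2.imwrite("pics/sc1.png",cv2.resize(im[170:280,270:400],None,fx=5,fy=5,interpolation=2))
E
```

```text
clock: 2.77
ee_pos: [0.6165, -0.0392, 0.0889]
orientation: [-3.14, 0.005, 0.288]
wrist_force: [-0.7, 0.5, -0.5]
opening: -0.0
grasp_force: 0.0
clock: 2.93
ee_pos: [0.6191, -0.0389, 0.0941]
orientation: [3.141, -0.002, 0.288]
wrist_force: [0.2, -1.0, -0.2]
opening: -0.002
grasp_force: 0.0
t 2.93 p [619.1 -38.9  94.1] rpy [ 3.141e+00 -2.000e-03  2.880e-01] F [ 0.2  -0.98 -0.19] grip -0.0018224317759753547 0.0
[[0.0, -2.4], [-15.2, -28.6], [-14.9, -54.6], [1.0, -80.4], [17.0, -106.2], [17.3, -132.2], [2.0, -158.4]]
```

View pics/sc1.png

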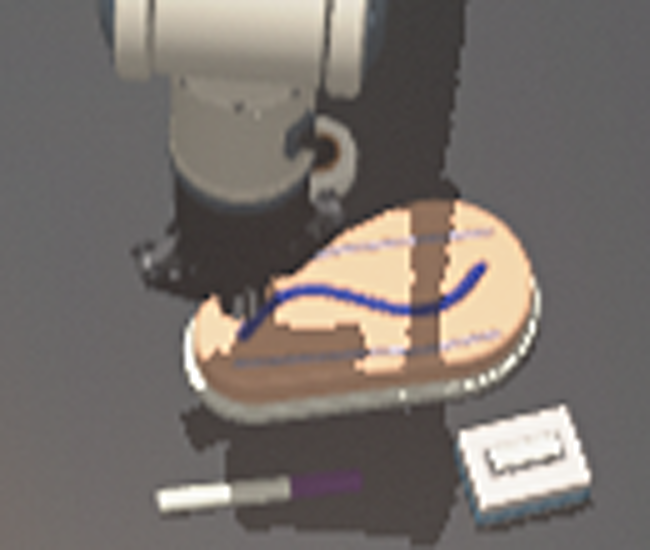

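The scene crop shows the closed fingertips just over the wrist end of the vein, at crop (245,335). The elbow end is at (485,265), and the pen and box are clear. The z reading wobbled, so I'll check that it has settled and then go down slowly.

```bash
for i in 1 2; do python3 -m creep '[{"tx":0,"ty":0,"tz":0,"turn":0},{"tx":0,"ty":0,"tz":0,"turn":0}]'|sed -n 2,4p; done; python3 -m creep '[{"tx":0,"ty":-2,"tz":6,"turn":0},{"tx":0,"ty":0,"tz":6,"turn":0},{"tx":0,"ty":0,"tz":6,"turn":0},{"tx":0,"ty":0,"tz":6,"turn":0},{"tx":0,"ty":0,"tz":0,"turn":0},{"tx":0,"ty":0,"tz":0,"turn":0},{"tx":0,"ty":0,"tz":0,"turn":0},{"tx":0,"ty":0,"tz":0,"turn":0}]'; python3 go.py
```

```text
ee_pos: [0.619, -0.0385, 0.0934]
orientation: [3.141, -0.002, 0.289]
wrist_force: [-0.5, -0.0, 0.0]
ee_pos: [0.6187, -0.0384, 0.0926]
orientation: [3.141, -0.0, 0.289]
wrist_force: [-1.0, 0.5, -0.6]
clock: 4.03
ee_pos: [0.6182, -0.0366, 0.0687]
orientation: [3.141, -0.001, 0.289]
wrist_force: [0.5, 0.6, 0.1]
opening: 0.002
grasp_force: 0.0
t 4.03 p [618.2 -36.6  68.7] rpy [ 3.141e+00 -1.000e-03  2.890e-01] F [0.52 0.57 0.13] grip 0.002495497125389435 0.0
[[0.2, 0.1], [-15.0, -26.1], [-14.7, -52.1], [1.3, -77.9], [17.2, -103.6], [17.6, -129.6], [2.3, -155.8]]
```

```bash
H='{"tx":0,"ty":0,"tz":0,"turn":0}'; python3 -m creep '[{"tx":0,"ty":0,"tz":4,"turn":0},{"tx":0,"ty":0,"tz":4,"turn":0},{"tx":0,"ty":0,"tz":2,"turn":0},{"tx":0,"ty":0,"tz":0,"turn":0},{"tx":0,"ty":0,"tz":0,"turn":0},{"tx":0,"ty":0,"tz":0,"turn":0}]' |sed -n 2,4p
for i in 1 2 3; do python3 -m creep '[{"tx":0,"ty":0,"tz":0,"turn":0}]'|sed -n '2p;4p'; done
python3 -m creep '[{"tx":0,"ty":0,"tz":2,"turn":0},{"tx":0,"ty":0,"tz":2,"turn":0},{"tx":0,"ty":0,"tz":0,"turn":0},{"tx":0,"ty":0,"tz":0,"turn":0}]' |sed -n 2,4p
for i in 1 2 3 4 5; do python3 -m creep '[{"tx":0,"ty":0,"tz":0,"turn":0}]'|sed -n '2p;4p'; done;python3 go.py
```

```text
ee_pos: [0.618, -0.0365, 0.0583]
orientation: [-3.142, 0.0, 0.289]
wrist_force: [0.3, 0.3, -0.5]
ee_pos: [0.6181, -0.0365, 0.0585]
wrist_force: [0.0, 0.6, 0.4]
ee_pos: [0.6181, -0.0365, 0.0585]
wrist_force: [-0.6, -0.2, 0.4]
ee_pos: [0.6181, -0.0365, 0.0585]
wrist_force: [0.2, -0.2, 1.0]
ee_pos: [0.6181, -0.0365, 0.0543]
orientation: [3.142, -0.0, 0.289]
wrist_force: [0.1, 1.0, 1.3]
ee_pos: [0.6181, -0.0365, 0.0545]
wrist_force: [0.6, 1.3, 1.4]
ee_pos: [0.6181, -0.0365, 0.0545]
wrist_force: [0.4, -0.3, 0.7]
ee_pos: [0.6181, -0.0365, 0.0545]
wrist_force: [1.0, -0.1, 1.0]
ee_pos: [0.6181, -0.0365, 0.0544]
wrist_force: [-0.7, -0.1, 1.9]
ee_pos: [0.6181, -0.0365, 0.0544]
wrist_force: [0.2, -0.1, 0.7]
t 5.53 p [618.1 -36.5  54.4] rpy [ 3.142 -0.     0.289] F [ 0.22 -0.1   0.75] grip 0.0028327564111623477 0.5190515646245331
[[0.4, 0.2], [-14.9, -26.0], [-14.5, -52.0], [1.4, -77.8], [17.4, -103.5], [17.7, -129.5], [2.5, -155.7]]
```

Contact came where predicted: about 1.1 N at a TCP height of 54.4 mm. I'll press 3 mm deeper and trace the first sixth.

```bash
python3 -m creep '[{"tx":0,"ty":0,"tz":1.5,"turn":0},{"tx":0,"ty":0,"tz":1.5,"turn":0},{"tx":0,"ty":0,"tz":0,"turn":0},{"tx":0,"ty":0,"tz":0,"turn":0},{"tx":0,"ty":0,"tz":0,"turn":0},{"tx":0,"ty":0,"tz":0,"turn":0}]' |sed -n '2p;4p'
for i in 1 2; do python3 -m creep '[{"tx":0,"ty":0,"tz":0,"turn":0}]'|sed -n '2p;4p'; done
python3 -m creep '[{"tx":-2.2,"ty":-3.25,"tz":0,"turn":0},{"tx":-2.2,"ty":-3.25,"tz":0,"turn":0},{"tx":-2.2,"ty":-3.25,"tz":0,"turn":0},{"tx":-2.2,"ty":-3.25,"tz":0,"turn":0},{"tx":-1.6,"ty":-3.25,"tz":0,"turn":0},{"tx":-1.6,"ty":-3.25,"tz":0,"turn":0},{"tx":-1.6,"ty":-3.25,"tz":0,"turn":0},{"tx":-1.6,"ty":-3.25,"tz":0,"turn":0},{"tx":0,"ty":0,"tz":0,"turn":0},{"tx":0,"ty":0,"tz":0,"turn":0}]'|sed -n '2p;4p'
for i in 1 2; do python3 -m creep '[{"tx":0,"ty":0,"tz":0,"turn":0}]'|sed -n '2p;4p'; done
python3 go.py
python3 - <<'E'
from h import *
im,_=cams.read_camera("scene");cv2.imwrite("pics/sc2.png",cv2.resize(im[170:280,270:400],None,fx=5,fy=5,interpolation=2))
E
```

```text
ee_pos: [0.6181, -0.0365, 0.0514]
wrist_force: [0.7, -0.7, 2.5]
ee_pos: [0.6181, -0.0365, 0.0514]
wrist_force: [1.6, 1.5, 2.5]
ee_pos: [0.6181, -0.0365, 0.0514]
wrist_force: [1.4, 0.1, 2.3]
ee_pos: [0.5955, -0.0153, 0.0511]
wrist_force: [-0.8, 2.4, 2.6]
ee_pos: [0.5955, -0.0153, 0.051]
wrist_force: [-1.5, 1.3, 3.1]
ee_pos: [0.5956, -0.0154, 0.051]
wrist_force: [-1.0, 1.7, 2.7]
t 7.2 p [595.6 -15.4  51. ] rpy [-3.14e+00  1.00e-03  2.89e-01] F [-0.96  1.65  2.69] grip -0.00035933806246741276 1.36222911067307
[[15.9, 26.9], [0.6, 0.7], [1.0, -25.3], [16.9, -51.1], [32.9, -76.9], [33.3, -102.9], [18.0, -129.1]]
```

View pics/sc2.png

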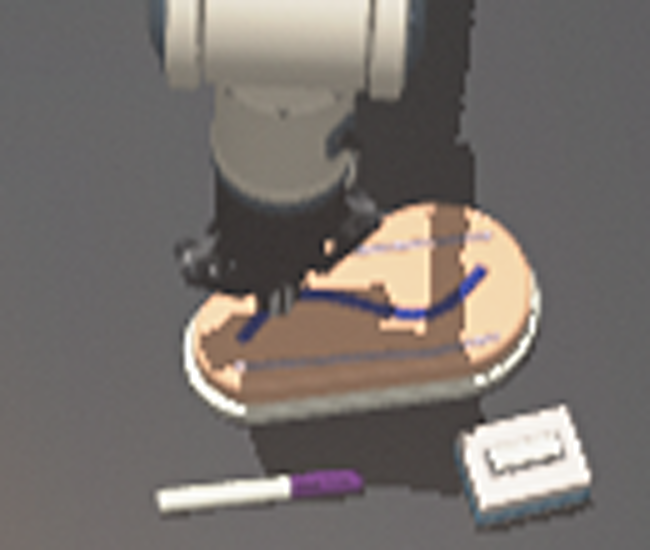

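The fingertips rest on the vein at crop (280,300). The pad outline and the elbow end of the vein, at (485,267), have not moved. I'll continue.

```bash
python3 -m creep '[{"tx":-0.5,"ty":-3.2,"tz":0,"turn":0},{"tx":-0.5,"ty":-3.2,"tz":0,"turn":0},{"tx":-0.5,"ty":-3.2,"tz":0,"turn":0},{"tx":-0.5,"ty":-3.2,"tz":0,"turn":0},{"tx":0.7,"ty":-3.2,"tz":0,"turn":0},{"tx":0.7,"ty":-3.2,"tz":0,"turn":0},{"tx":0.7,"ty":-3.2,"tz":0,"turn":0},{"tx":0.7,"ty":-3.2,"tz":0,"turn":0},{"tx":0,"ty":0,"tz":0,"turn":0},{"tx":0,"ty":0,"tz":0,"turn":0}]'|sed -n '2p;4p'; python3 go.py
python3 -m creep '[{"tx":1.7,"ty":-3.2,"tz":0,"turn":0},{"tx":1.7,"ty":-3.2,"tz":0,"turn":0},{"tx":1.7,"ty":-3.2,"tz":0,"turn":0},{"tx":1.7,"ty":-3.2,"tz":0,"turn":0},{"tx":2.3,"ty":-3.2,"tz":0,"turn":0},{"tx":2.3,"ty":-3.2,"tz":0,"turn":0},{"tx":2.3,"ty":-3.2,"tz":0,"turn":0},{"tx":2.3,"ty":-3.2,"tz":0,"turn":0},{"tx":0,"ty":0,"tz":0,"turn":0},{"tx":0,"ty":0,"tz":0,"turn":0}]'|sed -n '2p;4p'
python3 -m creep '[{"tx":0,"ty":0,"tz":0,"turn":0}]'|sed -n '2p;4p'; python3 go.py
```

```text
ee_pos: [0.5894, 0.0096, 0.0512]
wrist_force: [-0.9, 1.0, 3.1]
t 8.08 p [589.4   9.6  51.2] rpy [-3.141 -0.     0.289] F [-0.92  1.01  3.14] grip 0.0009529409025203373 1.2986217672005296
[[14.7, 52.6], [-0.6, 26.4], [-0.2, 0.4], [15.8, -25.3], [31.7, -51.1], [32.1, -77.1], [16.8, -103.3]]
ee_pos: [0.5978, 0.0389, 0.0514]
wrist_force: [0.4, 1.4, 2.2]
ee_pos: [0.5977, 0.0388, 0.0514]
wrist_force: [-0.2, 3.1, 3.0]
t 9.0 p [597.7  38.8  51.4] rpy [-3.14e+00 -1.00e-03  2.89e-01] F [-0.18  3.09  2.97] grip 5.508948859313559e-06 1.2556701467838138
[[-1.6, 78.2], [-16.9, 52.0], [-16.5, 26.0], [-0.5, 0.2], [15.4, -25.6], [15.8, -51.6], [0.5, -77.8]]
```

```bash
python3 -m creep '[{"tx":2.2,"ty":-3.2,"tz":0,"turn":0},{"tx":2.2,"ty":-3.2,"tz":0,"turn":0},{"tx":2.2,"ty":-3.2,"tz":0,"turn":0},{"tx":2.2,"ty":-3.2,"tz":0,"turn":0},{"tx":1.6,"ty":-3.2,"tz":0,"turn":0},{"tx":1.6,"ty":-3.2,"tz":0,"turn":0},{"tx":1.6,"ty":-3.2,"tz":0,"turn":0},{"tx":1.6,"ty":-3.2,"tz":0,"turn":0},{"tx":0,"ty":0,"tz":0,"turn":0},{"tx":0,"ty":0,"tz":0,"turn":0}]'|sed -n '2p;4p'
python3 go.py
python3 - <<'E'
from h import *
im,_=cams.read_camera("scene");cv2.imwrite("pics/sc3.png",cv2.resize(im[170:280,270:400],None,fx=5,fy=5,interpolation=2))
E
```

```text
ee_pos: [0.6049, 0.0677, 0.0513]
wrist_force: [0.2, 2.2, 2.6]
t 9.83 p [604.9  67.7  51.3] rpy [-3.141e+00 -1.000e-03  2.890e-01] F [0.16 2.21 2.58] grip -0.003044378085207964 1.2647030409425497
[[-16.8, 103.9], [-32.0, 77.6], [-31.7, 51.6], [-15.7, 25.9], [0.3, 0.1], [0.6, -25.9], [-14.6, -52.1]]
```

View pics/sc3.png

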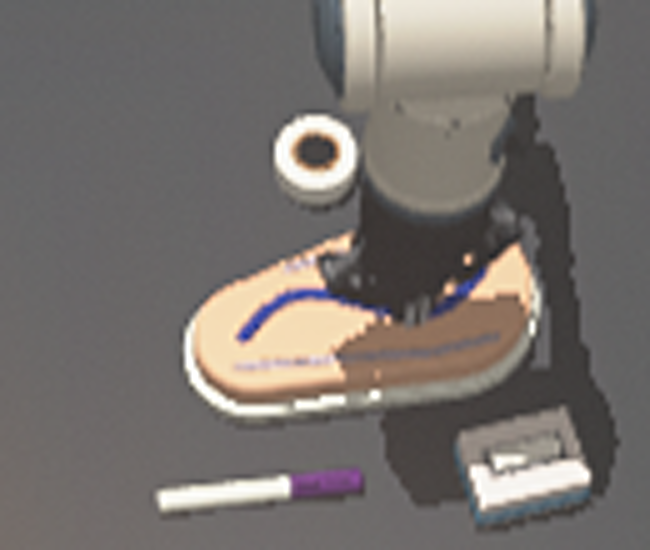

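The fingertips are on the vein at crop (412,318). The pad's wrist end at (185,350) and the vein's wrist end at (242,338) have not moved, and the tape, pen and box are in place. Two sixths remain.

```bash
python3 -m creep '[{"tx":0.6,"ty":-3.25,"tz":0,"turn":0},{"tx":0.6,"ty":-3.25,"tz":0,"turn":0},{"tx":0.6,"ty":-3.25,"tz":0,"turn":0},{"tx":0.6,"ty":-3.25,"tz":0,"turn":0},{"tx":-0.5,"ty":-3.25,"tz":0,"turn":0},{"tx":-0.5,"ty":-3.25,"tz":0,"turn":0},{"tx":-0.5,"ty":-3.25,"tz":0,"turn":0},{"tx":-0.5,"ty":-3.25,"tz":0,"turn":0},{"tx":0,"ty":0,"tz":0,"turn":0},{"tx":0,"ty":0,"tz":0,"turn":0}]'|sed -n '2p;4p'; python3 go.py
python3 -m creep '[{"tx":-1.6,"ty":-3.2,"tz":0,"turn":0},{"tx":-1.6,"ty":-3.2,"tz":0,"turn":0},{"tx":-1.6,"ty":-3.2,"tz":0,"turn":0},{"tx":-1.6,"ty":-3.2,"tz":0,"turn":0},{"tx":-2.2,"ty":-3.2,"tz":0,"turn":0},{"tx":-2.2,"ty":-3.2,"tz":0,"turn":0},{"tx":-2.2,"ty":-3.2,"tz":0,"turn":0},{"tx":-2.2,"ty":-3.2,"tz":0,"turn":0},{"tx":0,"ty":0,"tz":0,"turn":0},{"tx":0,"ty":0,"tz":0,"turn":0}]'|sed -n '2p;4p'
for i in 1 2 3; do python3 -m creep '[{"tx":0,"ty":0,"tz":0,"turn":0},{"tx":0,"ty":0,"tz":0,"turn":0}]'|sed -n '2p;4p'; done; python3 go.py
python3 - <<'E'
from h import *
im,_=cams.read_camera("scene");cv2.imwrite("pics/sc4.png",cv2.resize(im[170:280,270:400],None,fx=5,fy=5,interpolation=2))
E
```

```text
ee_pos: [0.5975, 0.0926, 0.0512]
wrist_force: [0.7, 0.8, 2.6]
t 10.72 p [597.5  92.6  51.2] rpy [-3.14   0.     0.289] F [0.7  0.8  2.58] grip -0.0020917110252566587 1.293932469561696
[[-16.7, 129.9], [-32.0, 103.7], [-31.6, 77.7], [-15.7, 51.9], [0.3, 26.1], [0.7, 0.1], [-14.6, -26.1]]
ee_pos: [0.5753, 0.1127, 0.0511]
wrist_force: [-1.2, 1.3, 3.0]
ee_pos: [0.5755, 0.1124, 0.051]
wrist_force: [-1.0, 1.3, 1.9]
ee_pos: [0.5758, 0.1122, 0.0511]
wrist_force: [-1.2, 1.5, 3.2]
ee_pos: [0.5759, 0.1121, 0.0512]
wrist_force: [-1.5, 1.4, 2.2]
t 12.05 p [575.9 112.1  51.2] rpy [-3.141  0.     0.289] F [-1.52  1.4   2.23] grip 0.0015224070588509466 1.2889305129647255
[[-1.5, 154.7], [-16.8, 128.5], [-16.4, 102.5], [-0.5, 76.7], [15.5, 50.9], [15.8, 24.9], [0.6, -1.3]]
```

View pics/sc4.png

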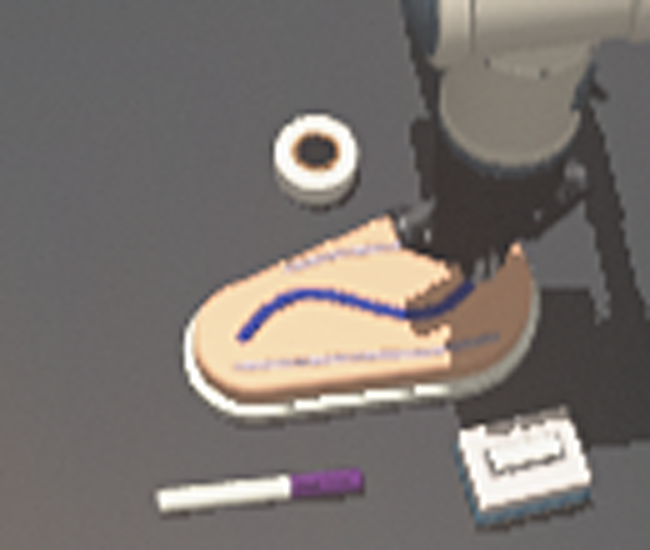

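The fingertips rest on the elbow end of the vein at crop (485,275) with about 2.6 N. The pad and everything around it are where they were, so I'm handing in.

```bash
python3 -c "
from bench import job
print(job.hand_in())"
```

```text
the job is handed in; nothing more can be done
None
```

I traced the vein from wrist end to elbow end without lifting off, at about 2–3 N, and handed the job in with the fingertips still resting on its elbow end; in the last close-up the pad, tape, box and pen had not moved, and no verdict came back.

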